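# Find the loaded tin and lock it into the galley

### The job

Three closed tins on the bench look the same, but one is loaded with type metal: lift them to feel which is the heavy one, standing each empty tin back upright where it stood. Stand the heavy tin upright in the flat metal galley tray near the middle of its closed end and let go, then slide the galley's stop along by its knob until the tin is held snugly between the stop and the closed end wall. Leave the spacer, the brass block and the T-handled key where they lie.

Things in the scene. Friction and masses are not known exactly. Their poses are not given: they have to be found in the camera images.
- tin_a: closed round metal tin with a slip lid, 60 mm diameter, 50 mm high, one of three that look the same; it may be one of the two empty tins (about 0.12 kg) or the one loaded with type metal (about 0.6 kg). Origin: centre of its underside, z up
- tin_b: closed round metal tin with a slip lid, 60 mm diameter, 50 mm high, one of three that look the same; it may be one of the two empty tins (about 0.12 kg) or the one loaded with type metal (about 0.6 kg). Origin: centre of its underside, z up
- tin_c: closed round metal tin with a slip lid, 60 mm diameter, 50 mm high, one of three that look the same; it may be one of the two empty tins (about 0.12 kg) or the one loaded with type metal (about 0.6 kg). Origin: centre of its underside, z up
- galley: flat sheet-metal galley tray, 308 x 251 mm, fixed to the bench. Origin: centre of its underside; +x runs along its length to the closed end, y across it, z up. Floor 2 mm thick; rims 32 mm high: 4 mm thick along both long sides (inner faces at y = +-122 mm), and the end wall, whose inner face is at x = +151 mm. The -x end is open
- stop (a joint): slide position of the stop, a dark steel crossbar 236 mm wide that rides on the galley's long rims: 0 m at the open end, growing towards the closed end (galley +x), up to 0.215 m. Its flat pushing face (34 mm high) is at galley x = -0.108 m + joint value, so that face to end wall is 60 mm at 0.199 m. It slides against about 3 N of friction and stays where it is left
- stop_knob (a point): point on the axis of the stop's upright round steel knob (20 mm diameter, from 14 mm to 66 mm above the bench, midway across the stop), 50 mm above the bench. The knob stands 26 mm behind the pushing face (towards the open end), on a flat 14 mm high deck
- spacer: bystander: I-shaped metal spacer 50 x 82 x 26 mm lying on the bench; origin: centre of its underside
- rule_block: bystander: brass block 54 x 18 x 22 mm; origin: centre of its underside
- key: bystander: T-handled key lying flat, 70 x 90 x 12 mm; origin: centre of its underside
Not all that is in view belongs to the job. What is shaped like the tin_a but black is not meant.

How it is judged:
On the way, in this order (a step that is already met when the one before it is completed fails the run):
1. a tin is lifted clear of the bench (height (world z) of any of tin_a, tin_b, tin_c above 0.03 m), for 0.2 s.
2. the loaded tin (its weight on the galley tells it) stands upright on the galley floor in the closed half, let go, the stop not yet up to it (value of joint stop below 0.19 m and ((x of tin_a in the frame of galley between 0 and 0.13 m and y of tin_a in the frame of galley between -0.1 and 0.1 m and height (world z) of tin_a below 0.008 m and angle between tin_a's own z axis and vertical below 0.1 rad and linear speed of tin_a below 0.02 m/s and contact force between tin_a and the fingers below 0.1 N and contact force between tin_a and galley above 3.5 N) or (x of tin_b in the frame of galley between 0 and 0.13 m and y of tin_b in the frame of galley between -0.1 and 0.1 m and height (world z) of tin_b below 0.008 m and angle between tin_b's own z axis and vertical below 0.1 rad and linear speed of tin_b below 0.02 m/s and contact force between tin_b and the fingers below 0.1 N and contact force between tin_b and galley above 3.5 N) or (x of tin_c in the frame of galley between 0 and 0.13 m and y of tin_c in the frame of galley between -0.1 and 0.1 m and height (world z) of tin_c below 0.008 m and angle between tin_c's own z axis and vertical below 0.1 rad and linear speed of tin_c below 0.02 m/s and contact force between tin_c and the fingers below 0.1 N and contact force between tin_c and galley above 3.5 N))), for 0.2 s.
At the end, for the whole second after the job is handed in: the loaded tin stands upright on the galley floor, released and at rest, within 7 mm of the closed end wall; the stop is at 0.193 m or more (under 6 mm of play); both empty tins stand upright, at rest, within 40 mm of where they began (value of joint stop above 0.193 m and ((x of tin_a in the frame of galley between 0.114 and 0.13 m and y of tin_a in the frame of galley between -0.1 and 0.1 m and height (world z) of tin_a below 0.008 m and angle between each of tin_a, tin_b, tin_c's own z axis and vertical below 0.1 rad and linear speed of each of tin_a, tin_b, tin_c below 0.02 m/s and contact force between tin_a and the fingers below 0.1 N and contact force between tin_a and galley above 3.5 N and distance of each of tin_b, tin_c from where it was at the start of the episode below 0.04 m) or (x of tin_b in the frame of galley between 0.114 and 0.13 m and y of tin_b in the frame of galley between -0.1 and 0.1 m and height (world z) of tin_b below 0.008 m and angle between each of tin_b, tin_a, tin_c's own z axis and vertical below 0.1 rad and linear speed of each of tin_b, tin_a, tin_c below 0.02 m/s and contact force between tin_b and the fingers below 0.1 N and contact force between tin_b and galley above 3.5 N and distance of each of tin_a, tin_c from where it was at the start of the episode below 0.04 m) or (x of tin_c in the frame of galley between 0.114 and 0.13 m and y of tin_c in the frame of galley between -0.1 and 0.1 m and height (world z) of tin_c below 0.008 m and angle between each of tin_c, tin_a, tin_b's own z axis and vertical below 0.1 rad and linear speed of each of tin_c, tin_a, tin_b below 0.02 m/s and contact force between tin_c and the fingers below 0.1 N and contact force between tin_c and galley above 3.5 N and distance of each of tin_a, tin_b from where it was at the start of the episode below 0.04 m))); the robot touches nothing.
It fails at once if the metal spacer is shifted more than 30 mm (distance of spacer from where it was at the start of the episode above 0.03 m).
It fails at once if the brass block is shifted more than 30 mm (distance of rule_block from where it was at the start of the episode above 0.03 m).
It fails at once if the T-handled key is shifted more than 30 mm (distance of key from where it was at the start of the episode above 0.03 m).
It also fails if it takes over 72 s, if anything falls off the work surface, if the arm or the gripper's body presses on something with over 40 N, if the wrist force passes 120 N, or if a joint passes its speed limit or range.

### The arm

A 6-joint arm with a two-finger parallel gripper is mounted at the origin on a cart in front of the work surface, level with it; the furniture and walls round the work are solid. World frame = base frame: x ahead of the robot, y to its left, z up, the work surface at z = 0. Lengths are in m, angles in rad, forces in N, time in s.
With the tool pointing down it reaches from about 0.325 to 0.9 m from the base axis. Payload 6.1 kg.
Tool frame: the origin (TCP) lies at the very end of the fingers, on their centre line; the grasp point (between the pads) lies 19 mm behind it; z points along the fingers, y is the direction in which the jaws open and shut (so a half turn about z gives the same grasp; the last joint's range is limited). The gripper opens to 85 mm and grips with 20 to 120 N. Pads are 22 mm wide; open, the fingers measure 114 mm over their backs; the gripper's body (76 mm by 85 mm) begins 54 mm behind the grasp point. The pads swing forward as they close: fully open they stand 13 mm farther back than shut.
Start: joints at [1.052, 0.22, 1.526, -0, 1.395, -0.126], TCP at [0.239, 0.577, 0.231] pointing down, gripper open.
Joint ranges: [-2.98, 2.98], [-0.91, 2.08], [0.09, 2.57], [-1.24, 4.39], [0.2, 2.65], [-2.68, 2.68]. Speed limits (rad/s): [2.57, 2.57, 3.01, 3.14, 3.14, 3.14].

### API

Orientations are given as [roll, pitch, yaw] about the fixed x, y, z axes, in that order (R = Rz(yaw) Ry(pitch) Rx(roll)).
In Python, from rig import status, cams, workorder gives the robot as it stands.
- The arm moves only by the tool play_rows, never from a script. Its argument "commands" is one flat list of numbers, 7 for each row, row after row: the shift along the tool's x, y, z in cm, then the turn, a rotation vector about the tool's x, y, z in degrees, then the opening, from 0 (shut) to 1 (fully open). In form: [tx, ty, tz, rx, ry, rz, grip, tx, ty, tz, rx, ry, rz, grip, ...]. A call has exactly 5 rows; each row shifts and turns the commanded pose from where the row before left it, along the tool's axes as they then stand; what a row does not reach is not made up. A row lasts 1/8 s, in which the tool goes at most 62.5 mm and 10.7 degrees, less where a joint would pass 70% of its speed; a pose out of reach is approached as far as the arm can. A call with a gripper value outside its range is refused whole. The fingers move at their own pace and stop on an object; "newtons" is the grip in N (left out, the last holds). Time passes only in rows, so rows that do not move let the fingers close, or fill a call up. It gives the time, the measured TCP pose, the force and the opening at its end, in the units of the state.
- status.state(): the state, without advancing time (a new reading comes with each control period).
- cams.camera(name): name is "scene" or "top" or "wrist"; returns a dict with "pixels" (480x640x3 uint8, blue, green, red), "vertical_fov" (degrees; the focal length in pixels is half the picture's height over the tangent of half this angle, whatever the lens; pixels are square), "cx", "cy" (the principal point, pixels), "R" (3x3) and "t" (3): a world point X has camera coordinates R X + t. Camera axes: x right, y down, z forward; pixel columns grow to the right and rows downward; lengths in m; the calibration is good to about 2 mm. The wrist camera is an equidistant fisheye: a pixel r from the principal point sees the ray r / f radians off the axis. A picture is of the moment at which its call begins. There is no depth.
- workorder.job_done(): hands the job in, once; it reports no verdict.
The state is a dict: "time_s": time; "qpos": joint angles; "joint_vel": joint speeds; "joint_efforts": joint torques, N m; "position": TCP position; "tcp_rot": TCP orientation; "force": force on the tool from outside, world axes, zero at the start; "torque": the same for the moment, N m; "finger_gap": opening from 0.0 (shut) to 1.0 (fully open).
Only numpy, scipy, OpenCV 4.12 (cv2) and the standard library are available. Lean on these libraries where they do the work, as an engineer would, in place of code of your own. Each camera call takes 0.05 s, during which the arm holds its last target. There are 200 camera calls.

## Working session

There is one attempt and no reset: what is moved stays moved. The work goes in short steps, Python scripts to look and compute and a tool call to move; the robot and the scene stay as the last step left them, time stands still between calls to the robot, and variables do not carry over. Pictures are saved under pics/ and viewed, about 8 in all and at most 12, crops included, and the job is handed in when it is done.

Besides the shell and the picture viewer there is one more tool, called by a JSON object that holds its "op" and its "data". play_rows: Moves the arm, as the interface text tells. Its arguments: {"type":"object","properties":{"commands":{"type":"array"},"newtons":{"type":"number"}},"required":["commands"]}

```bash
mkdir -p pics; ls
python3 - <<'E'
from rig import status,cams
import cv2,numpy as np,pickle
s=status.state();print(s)
d={n:cams.camera(n) for n in("scene","top")}
pickle.dump(d,open('d0.pkl','wb'))
for n,c in d.items():
    cv2.imwrite(f'pics/{n}0.png',c['pixels']);print(n,c['vertical_fov'],c['cx'],c['cy'],c['R'],c['t'])
E
```

```text
pics
{'time_s': 0.0, 'qpos': array([ 1.05188511e+00,  2.21210116e-01,  1.52760483e+00, -3.17350667e-06,
        1.39468887e+00, -1.26111111e-01]), 'joint_vel': array([-1.54199999e-03, -6.15692317e-05,  9.64485497e-04, -1.31143570e-03,
        1.53544774e-03,  2.71211786e-04]), 'joint_efforts': array([-1.19490360e-03, -4.96879792e+01, -3.89402354e+01, -3.79534185e-04,
        1.08805756e-02,  7.56769708e-06]), 'position': array([0.23894812, 0.57687375, 0.23021248]), 'tcp_rot': array([-3.13969628e+00, -2.37281487e-04,  2.74879289e+00]), 'force': array([0.10900644, 0.74276713, 0.25705802]), 'torque': array([ 0.0171971 , -0.00097128, -0.00609697]), 'finger_gap': 1.001490619420936}
scene 54.00664185990564 324.3682344243142 239.30837251671522 [[ 0.57632737 -0.81717105  0.00884544]
 [-0.54820234 -0.39461336 -0.7373971 ]
 [ 0.60607009  0.42013304 -0.67540156]] [-0.34851079  0.35536592  0.6891555 ]
top 55.20342328643012 316.31685700021876 238.67771977711354 [[-0.01949651 -0.99980503 -0.00312886]
 [-0.99576392  0.01969877 -0.08981188]
 [ 0.08985601  0.00136458 -0.99595383]] [-0.00722474  0.57854774  0.86738607]
```

View pics/scene0.png

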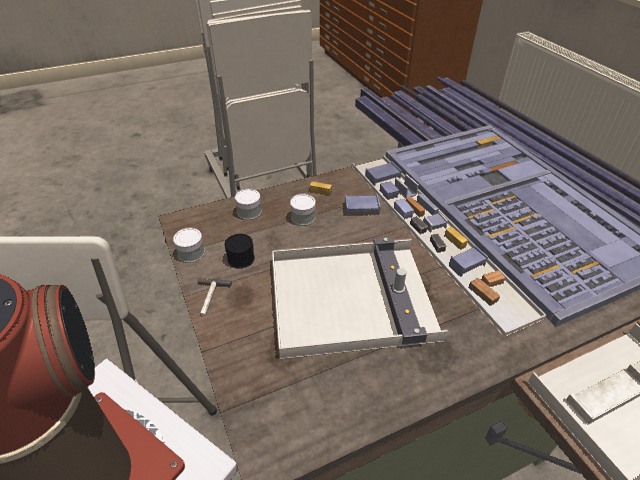

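View pics/top0.png

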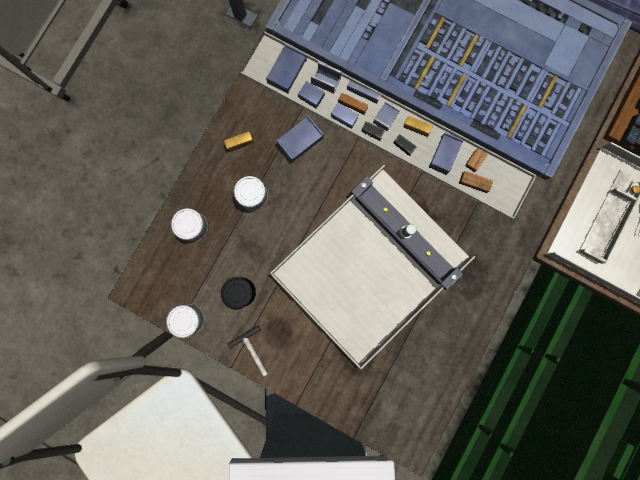

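Scene view: the three white-lidded tins sit at (248,203), (303,208) and (188,244); the black look-alike is at (239,250). Top view: tins at (189,225), (250,192) and (184,321), and the black one at (238,292). The galley's closed end runs from (271,273) to (361,367), with the knob at (409,230).

```bash
cat > h.py <<'E'
import numpy as np,cv2
def f(c): return 240/np.tan(np.radians(c['vertical_fov']/2))
def ray(c,u,v):
    R,t=np.array(c['R']),np.array(c['t'])
    x=np.array([u-c['cx'],v-c['cy']])
    if c.get('fish'):
        r=np.hypot(*x);th=r/f(c);d=np.r_[x/max(r,1e-9)*np.sin(th),np.cos(th)]
    else: d=np.r_[x/f(c),1]
    d=R.T@d; return -R.T@t,d/np.linalg.norm(d)
def plane(c,u,v,z):
    o,d=ray(c,u,v);return o+d*(z-o[2])/d[2]
def tri(*rays):
    A=0;b=0
    for o,d in rays:
        P=np.eye(3)-np.outer(d,d);A=A+P;b=b+P@o
    p=np.linalg.solve(A,b);return p,[float(np.linalg.norm(np.cross(p-o,d))) for o,d in rays]
def pix(c,X):
    p=np.array(c['R'])@X+c['t'];return p[:2]/p[2]*f(c)+[c['cx'],c['cy']]
E
python3 - <<'E'
from h import *;import pickle
d=pickle.load(open('d0.pkl','rb'))
def lids(c,boxes):
    g=cv2.cvtColor(c['pixels'],cv2.COLOR_BGR2HSV)
    out=[]
    for (u,v,r) in boxes:
        m=np.zeros(g.shape[:2],np.uint8);sub=(g[v-r:v+r,u-r:u+r,2]>175)&(g[v-r:v+r,u-r:u+r,1]<40)
        m[v-r:v+r,u-r:u+r]=sub*255
        cs,_=cv2.findContours(m,cv2.RETR_EXTERNAL,cv2.CHAIN_APPROX_NONE)
        k=max(cs,key=cv2.contourArea);e=cv2.fitEllipse(cv2.convexHull(k));out.append(e)
    return out
T=lids(d['top'],[(189,225,24),(250,192,24),(184,321,24)])
S=lids(d['scene'],[(248,200,20),(303,205,20),(188,240,20)])
for a,b in zip(T,S):
    p,e=tri(ray(d['top'],*a[0]),ray(d['scene'],*b[0]))
    print(np.round(a[0],1),np.round(a[1],1),np.round(b[0],1),np.round(b[1],1),'tri',p.round(4),np.round(e,4),'top@.05',plane(d['top'],*a[0],.05).round(4),'sc@.05',plane(d['scene'],*b[0],.05).round(4))
print('black',plane(d['top'],238,291,.05))
print('corners rim',[plane(d['top'],u,v,.032).round(4) for u,v in[(271,273),(361,367),(473,259),(382,167)]])
print('knobtop',tri(ray(d['top'],411,229),ray(d['scene'],401,268)))
for n,uv in dict(spacer=(300,139),brass=(238,141),key=(252,345)).items():print(n,plane(d['top'],*uv,.01).round(3))
# enlarged crop of tins + galley
c=d['top']['pixels'];cv2.imwrite('pics/crop.png',cv2.resize(c[150:380,150:490],None,fx=2.3,fy=2.3,interpolation=cv2.INTER_CUBIC))
E
```

```text
[186.5 223.3] [29.8 30.8] [247.  196.1] [14.6 25. ] tri [0.6105 0.2296 0.045 ] [0.0009 0.0009] top@.05 [0.6105 0.2275 0.05  ] sc@.05 [0.6055 0.2256 0.05  ]
[249.1 190.8] [29.6 30.3] [302.5 201.5] [15.7 25. ] tri [0.671  0.1094 0.0455] [0.0008 0.0008] top@.05 [0.6706 0.108  0.05  ] sc@.05 [0.6659 0.1065 0.05  ]
[182.1 321. ] [30.7 31.6] [186.9 236.9] [17.9 28.5] tri [0.4261 0.2365 0.0457] [0.0007 0.0007] top@.05 [0.4269 0.2346 0.05  ] sc@.05 [0.4229 0.2329 0.05  ]
black [0.4805255  0.13016001 0.05      ]
corners rim [array([0.5133, 0.0697, 0.032 ]), array([ 0.3333, -0.0981,  0.032 ]), array([ 0.5326, -0.3191,  0.032 ]), array([ 0.7162, -0.15  ,  0.032 ])]
knobtop (array([ 0.58835948, -0.19350558,  0.07251251]), [0.00038522757888478644, 0.0003852275788848411])
spacer [0.783 0.01  0.01 ]
brass [0.781 0.136 0.01 ]
key [0.375 0.11  0.01 ]
```

View pics/crop.png

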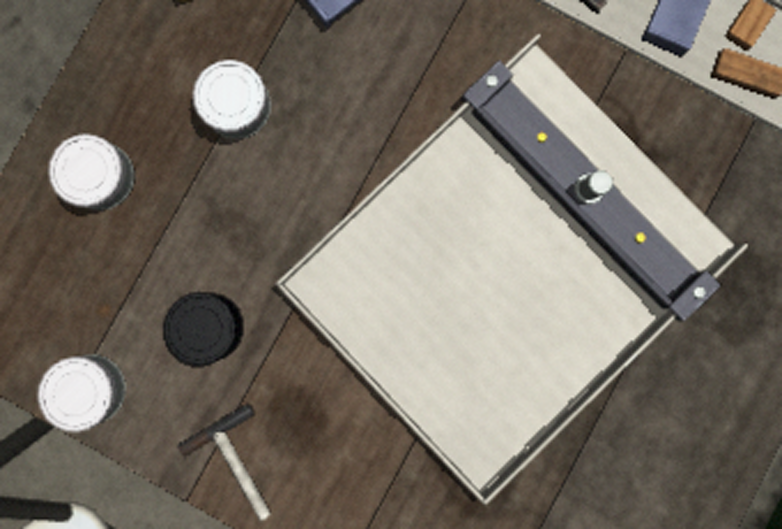

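The real candidates are the three white tins at crop (89,172), (229,97) and (77,394). The one at (202,328) has the same shape but is black, so it is excluded. The galley's closed end is lower-left, and the stop already stands about 40 mm along. I'll start with the nearest tin, C.

```bash
cat > go.py <<'E'
# usage: go.py x y z yaw_deg nrows -> tool-frame rows from measured pose
import sys,numpy as np
from rig import status
def rows(p,yaw,tgt,yt,n):
    p=np.array(p,float);out=[];dy=(yt-yaw)/n;d=(np.array(tgt)-p)/n
    for i in range(n):
        y=np.radians(yaw+i*dy);c,s=np.cos(y),np.sin(y)
        out.append([round(100*(c*d[0]+s*d[1]),2),round(100*(s*d[0]-c*d[1]),2),round(-100*d[2],2),0,0,round(-dy,2)])
    return out
if __name__=='__main__':
    s=status.state();x,y,z,yw=map(float,sys.argv[1:5]);n=int(sys.argv[5])
    for r in rows(s['position'],np.degrees(s['tcp_rot'][2]),[x,y,z],yw,n):print(r)
E
python3 go.py .426 .236 .10 132.7 9
```

```text
[np.float64(-3.37), np.float64(-2.7), np.float64(1.45), 0, 0, np.float64(2.75)]
[np.float64(-3.5), np.float64(-2.54), np.float64(1.45), 0, 0, np.float64(2.75)]
[np.float64(-3.61), np.float64(-2.37), np.float64(1.45), 0, 0, np.float64(2.75)]
[np.float64(-3.72), np.float64(-2.19), np.float64(1.45), 0, 0, np.float64(2.75)]
[np.float64(-3.82), np.float64(-2.01), np.float64(1.45), 0, 0, np.float64(2.75)]
[np.float64(-3.92), np.float64(-1.82), np.float64(1.45), 0, 0, np.float64(2.75)]
[np.float64(-4.0), np.float64(-1.63), np.float64(1.45), 0, 0, np.float64(2.75)]
[np.float64(-4.07), np.float64(-1.44), np.float64(1.45), 0, 0, np.float64(2.75)]
[np.float64(-4.14), np.float64(-1.24), np.float64(1.45), 0, 0, np.float64(2.75)]
```

{"op": "play_rows", "data": {"commands": [-3.4, -2.7, 1.5, 0, 0, 2.75, 1, -3.5, -2.5, 1.5, 0, 0, 2.75, 1, -3.6, -2.4, 1.4, 0, 0, 2.75, 1, -3.7, -2.2, 1.5, 0, 0, 2.75, 1, -3.8, -2.0, 1.4, 0, 0, 2.75, 1], "newtons": 40}}

```text
time_s: 0.72
position: [0.3432, 0.3868, 0.1574]
tcp_rot: [-3.141, -0.0, 2.507]
force: [-0.1, -0.4, 0.7]
finger_gap: 1.0
```

{"op": "play_rows", "data": {"commands": [-3.9, -1.8, 1.4, 0, 0, 2.75, 1, -4.0, -1.6, 1.4, 0, 0, 2.75, 1, -4.1, -1.4, 1.4, 0, 0, 2.75, 1, -4.1, -1.3, 1.4, 0, 0, 2.75, 1, 0, 0, 0, 0, 0, 0, 1]}}

```text
time_s: 1.35
position: [0.4261, 0.2348, 0.1008]
tcp_rot: [-3.139, -0.001, 2.313]
force: [0.3, 0.5, -0.5]
finger_gap: 1.0
```

```bash
python3 - <<'E'
from h import *;from rig import cams,status;import pickle
c=cams.camera('wrist');c['fish']=1;pickle.dump(c,open('w1.pkl','wb'));cv2.imwrite('pics/w1.png',c['pixels'])
s=status.state();print(s['position'],np.degrees(s['tcp_rot']),s['force'])
E
python3 go.py .426 .236 .02 132.7 4
```

```text
[0.42596569 0.2361938  0.10149568] [-1.79902995e+02 -5.24978102e-02  1.32592662e+02] [0.52870518 1.41695946 1.01404561]
[np.float64(-0.0), np.float64(-0.0), np.float64(2.04), 0, 0, np.float64(-0.03)]
[np.float64(-0.0), np.float64(-0.0), np.float64(2.04), 0, 0, np.float64(-0.03)]
[np.float64(-0.0), np.float64(-0.0), np.float64(2.04), 0, 0, np.float64(-0.03)]
[np.float64(-0.0), np.float64(-0.0), np.float64(2.04), 0, 0, np.float64(-0.03)]
```

View pics/w1.png

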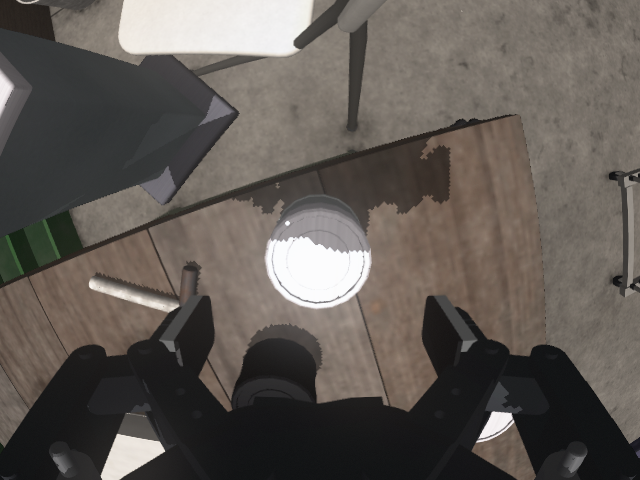

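The wrist view shows the tin C lid centred at about (318,255), between the open pads, with the black tin below at (280,370). I'll check this against the other views.

Run:
```python
from h import *;import pickle
w=pickle.load(open('w1.pkl','rb'));d=pickle.load(open('d0.pkl','rb'))
for uv in [(318,255),(266,257),(371,257),(318,307)]:print(plane(w,*uv,.05).round(4))
print(tri(ray(w,318,255),ray(d['top'],182.1,321),ray(d['scene'],186.9,236.9)))
```

```text
[0.4233 0.2371 0.05  ]
[0.4028 0.2167 0.05  ]
[0.4458 0.2561 0.05  ]
[0.4449 0.2135 0.05  ]
(array([0.42539626, 0.23618375, 0.04579305]), [0.00114076467167246, 0.00120316239848593, 0.0005492379822461809])
```

{"op": "play_rows", "data": {"commands": [0, -0.1, 3, 0, 0, 0, 1, 0, 0, 3, 0, 0, 0, 1, 0, 0, 2.3, 0, 0, 0, 1, 0, 0, 0, 0, 0, 0, 1, 0, 0, 0, 0, 0, 0, 0], "newtons": 40}}

```text
time_s: 2.02
position: [0.4259, 0.2376, 0.0203]
tcp_rot: [3.14, 0.0, 2.318]
force: [0.4, 0.6, -0.3]
finger_gap: 0.817
```

{"op": "play_rows", "data": {"commands": [0, 0, 0, 0, 0, 0, 0, 0, 0, 0, 0, 0, 0, 0, 0, 0, 0, 0, 0, 0, 0, 0, 0, 0, 0, 0, 0, 0, 0, 0, 0, 0, 0, 0, 0]}}

```text
time_s: 2.65
position: [0.4268, 0.2375, 0.021]
tcp_rot: [3.139, 0.001, 2.317]
force: [-1.8, 1.5, 6.2]
finger_gap: 0.691
```

{"op": "play_rows", "data": {"commands": [0, 0, -1.5, 0, 0, 0, 0, 0, 0, -2.5, 0, 0, 0, 0, 0, 0, -2, 0, 0, 0, 0, 0, 0, 0, 0, 0, 0, 0, 0, 0, 0, 0, 0, 0, 0]}}

```text
time_s: 3.28
position: [0.4251, 0.2365, 0.079]
tcp_rot: [-3.141, -0.0, 2.317]
force: [-0.7, 0.2, -0.7]
finger_gap: 0.69
```

{"op": "play_rows", "data": {"commands": [0, 0, 0, 0, 0, 0, 0, 0, 0, 0, 0, 0, 0, 0, 0, 0, 0, 0, 0, 0, 0, 0, 0, 0, 0, 0, 0, 0, 0, 0, 0, 0, 0, 0, 0]}}

```text
time_s: 3.9
position: [0.4255, 0.2367, 0.0793]
tcp_rot: [-3.141, -0.0, 2.317]
force: [-0.6, -0.9, -0.8]
finger_gap: 0.689
```

Tin C weighs about 1 N, so it is empty. I'll set it back and go to tin A.

{"op": "play_rows", "data": {"commands": [0, 0, 2.5, 0, 0, 0, 0, 0, 0, 2.5, 0, 0, 0, 0, 0, 0, 0.8, 0, 0, 0, 0, 0, 0, 0.2, 0, 0, 0, 0, 0, 0, 0, 0, 0, 0, 0]}}

```text
time_s: 4.53
position: [0.4256, 0.2367, 0.0208]
tcp_rot: [-3.141, -0.0, 2.317]
force: [-3.7, -1.8, 9.5]
finger_gap: 0.688
```

{"op": "play_rows", "data": {"commands": [0, 0, 0, 0, 0, 0, 1, 0, 0, 0, 0, 0, 0, 1, 0, 0, 0, 0, 0, 0, 1, 0, 0, -4, 0, 0, 0, 1, 0, 0, -5, 0, 0, 0, 1]}}

```text
time_s: 5.15
position: [0.4242, 0.2362, 0.109]
tcp_rot: [-3.138, -0.001, 2.317]
force: [1.4, 0.9, -0.2]
finger_gap: 0.996
```

```bash
python3 go.py .610 .229 .105 132.7 4
python3 - <<'E'
from rig import status;s=status.state();print(s['position'],s['finger_gap'],s['force'])
E
```

```text
[np.float64(-3.28), np.float64(3.29), np.float64(0.1), 0, 0, np.float64(0.01)]
[np.float64(-3.28), np.float64(3.29), np.float64(0.1), 0, 0, np.float64(0.01)]
[np.float64(-3.28), np.float64(3.29), np.float64(0.1), 0, 0, np.float64(0.01)]
[np.float64(-3.28), np.float64(3.29), np.float64(0.1), 0, 0, np.float64(0.01)]
[0.42419187 0.23617025 0.10897895] 0.9955337515931556 [ 1.43051947  0.91022116 -0.16040347]
```

{"op": "play_rows", "data": {"commands": [-3.3, 3.3, 0.1, 0, 0, 0, 1, -3.3, 3.3, 0.1, 0, 0, 0, 1, -3.3, 3.3, 0.1, 0, 0, 0, 1, -3.3, 3.3, 0.1, 0, 0, 0, 1, 0, 0, 0, 0, 0, 0, 1]}}

```text
time_s: 5.78
position: [0.6143, 0.2285, 0.1043]
tcp_rot: [3.142, 0.0, 2.315]
force: [-0.9, -0.4, -0.4]
finger_gap: 0.998
```

Run:
```python
from h import *;from rig import cams,status;import pickle
c=cams.camera('wrist');c['fish']=1;t=cams.camera('top')
g=c['pixels'];hsv=cv2.cvtColor(g,cv2.COLOR_BGR2HSV)
m=((hsv[...,2]>150)&(hsv[...,1]<40)).astype(np.uint8)*255;m[:190]=0;m[330:]=0;m[:,:240]=0;m[:,400:]=0
k=max(cv2.findContours(m,0,1)[0],key=cv2.contourArea);x,y,w,h=cv2.boundingRect(k);print(x,y,w,h)
print(plane(c,x+w/2,y+h/2,.05))
s=status.state();print(s['position'],s['force'])
# re-check tin C from the top
hv=cv2.cvtColor(t['pixels'],cv2.COLOR_BGR2HSV)[297:345,158:206]
mm=((hv[...,2]>175)&(hv[...,1]<40)).astype(np.uint8)
cs=cv2.findContours(mm,0,1)[0]
if cs:print('C',np.add(cv2.fitEllipse(cv2.convexHull(max(cs,key=cv2.contourArea)))[0],(158,297)))
cv2.imwrite('pics/t1.png',t['pixels'])
```

```text
258 206 106 96
[0.60915163 0.22775032 0.05      ]
[0.61134953 0.22912918 0.10432054] [-0.33191809  0.62014272 -0.0819951 ]
C [183.30688477 320.57256317]
```

{"op": "play_rows", "data": {"commands": [0, -0.1, 3, 0, 0, 0, 1, 0, 0, 3, 0, 0, 0, 1, 0, 0, 2.5, 0, 0, 0, 1, 0, 0, 0, 0, 0, 0, 1, 0, 0, 0, 0, 0, 0, 0]}}

```text
time_s: 6.5
position: [0.6113, 0.2291, 0.0217]
tcp_rot: [3.141, 0.001, 2.317]
force: [0.3, 0.3, -0.2]
finger_gap: 0.819
```

{"op": "play_rows", "data": {"commands": [0, 0, 0, 0, 0, 0, 0, 0, 0, 0, 0, 0, 0, 0, 0, 0, 0, 0, 0, 0, 0, 0, 0, 0, 0, 0, 0, 0, 0, 0, 0, 0, 0, 0, 0]}}

```text
time_s: 7.12
position: [0.6121, 0.229, 0.0225]
tcp_rot: [3.14, 0.001, 2.317]
force: [-3.8, -0.1, 5.7]
finger_gap: 0.689
```

{"op": "play_rows", "data": {"commands": [0, 0, -1.5, 0, 0, 0, 0, 0, 0, -2.5, 0, 0, 0, 0, 0, 0, -2, 0, 0, 0, 0, 0, 0, 0, 0, 0, 0, 0, 0, 0, 0, 0, 0, 0, 0]}}

```text
time_s: 7.75
position: [0.6107, 0.2285, 0.0796]
tcp_rot: [-3.141, -0.0, 2.317]
force: [0.2, -0.1, -6.5]
finger_gap: 0.687
```

{"op": "play_rows", "data": {"commands": [0, 0, 0, 0, 0, 0, 0, 0, 0, 0, 0, 0, 0, 0, 0, 0, 0, 0, 0, 0, 0, 0, 0, 0, 0, 0, 0, 0, 0, 0, 0, 0, 0, 0, 0]}}

```text
time_s: 8.38
position: [0.6113, 0.2287, 0.0803]
tcp_rot: [-3.142, -0.0, 2.317]
force: [-0.7, 0.8, -5.9]
finger_gap: 0.688
```

Tin A pulls down about 5.9 N, so it is the loaded one. Next I'll carry it above the galley.

```bash
python3 go.py .458 -.052 .12 132.7 9|head -1
python3 - <<'E'
from h import *;import pickle
d=pickle.load(open('d0.pkl','rb'));t=d['top']
# galley mask: pale floor/rims
hv=cv2.cvtColor(t['pixels'],cv2.COLOR_BGR2HSV);m=((hv[...,2]>120)&(hv[...,1]<60)).astype(np.uint8)*255
m[:160]=0;m[375:]=0;m[:,:262]=0;m[:,480:]=0
m=cv2.morphologyEx(m,cv2.MORPH_CLOSE,np.ones((3,3)))
k=max(cv2.findContours(m,0,1)[0],key=cv2.contourArea)
def fit(a,b,z):  # refine edge by outer hull points near segment a-b
    h=k[:,0].astype(float);a,b=np.array(a,float),np.array(b,float);e=(b-a)/np.linalg.norm(b-a)
    n=np.array([-e[1],e[0]]);s=(h-a)@e;q=(h-a)@n
    P=h[(abs(q)<5)&(s>10)&(s<np.linalg.norm(b-a)-10)]
    W=np.array([plane(t,*p,z)[:2] for p in P]);v=cv2.fitLine(W.astype(np.float32),cv2.DIST_HUBER,0,.01,.001).ravel()
    return v,len(P)
for n,a,b in[('end',(271,273),(361,367)),('near',(361,367),(435,295)),('far',(271,273),(355,198))]:
    v,c=fit(a,b,.032);print(n,v.round(4),np.degrees(np.arctan2(v[1],v[0])).round(2),c)
E
```

```text
[np.float64(-1.13), np.float64(-3.37), np.float64(-0.44), 0, 0, np.float64(0.01)]
end [ 0.7355  0.6775  0.4152 -0.0185] 42.65 80
near [ 0.6842 -0.7293  0.3954 -0.1679] -46.83 93
far [ 0.6766 -0.7364  0.5853 -0.0053] -47.42 68
```

{"op": "play_rows", "data": {"commands": [-1.1, 3.3, -0.5, 0, 0, 0, 0, -1.1, 3.3, -0.5, 0, 0, 0, 0, 0, 0, -1, 0, 0, 0, 0, 0, 0, -1, 0, 0, 0, 0, 0, 0, -1, 0, 0, 0, 0]}}

```text
time_s: 9.0
position: [0.674, 0.2571, 0.1211]
tcp_rot: [-3.141, -0.0, 2.317]
force: [0.8, 0.3, -6.1]
finger_gap: 0.687
```

I sent that move before seeing the plan, with the wrong y sign. It went 6.6 cm sideways in free air and did no harm. Replanning.

```bash
python3 go.py .456 -.050 .12 132.7 9|head -1
```

```text
[np.float64(-0.86), np.float64(-4.09), np.float64(0.01), 0, 0, np.float64(0.0)]
```

{"op": "play_rows", "data": {"commands": [-0.9, -4.1, 0, 0, 0, 0, 0, -0.9, -4.1, 0, 0, 0, 0, 0, -0.8, -4.1, 0, 0, 0, 0, 0, -0.9, -4.1, 0, 0, 0, 0, 0, -0.8, -4.1, 0, 0, 0, 0, 0]}}

```text
time_s: 9.62
position: [0.5522, 0.0854, 0.1213]
tcp_rot: [3.141, 0.001, 2.317]
force: [0.5, -0.2, -5.3]
finger_gap: 0.684
```

{"op": "play_rows", "data": {"commands": [-0.9, -4.1, 0, 0, 0, 0, 0, -0.8, -4.1, 0, 0, 0, 0, 0, -0.9, -4.1, 0, 0, 0, 0, 0, -0.8, -4.0, 0, 0, 0, 0, 0, 0, 0, 0, 0, 0, 0, 0]}}

```text
time_s: 10.25
position: [0.455, -0.0507, 0.121]
tcp_rot: [-3.141, 0.001, 2.314]
force: [0.1, 0.7, -4.6]
finger_gap: 0.685
```

Run:
```python
from h import *;from rig import cams,status
c=cams.camera('wrist');t=cams.camera('top');s=status.state();print(s['position'],np.degrees(s['tcp_rot']),s['force'])
cv2.imwrite('pics/place.png',np.hstack([cv2.resize(c['pixels'],(400,300)),cv2.resize(t['pixels'],(400,300))]))
```

```text
[ 0.45675018 -0.04929835  0.12128584] [1.79919098e+02 9.35726823e-02 1.32662007e+02] [ 0.0947438  -0.34206993 -5.67925793]
```

View pics/place.png

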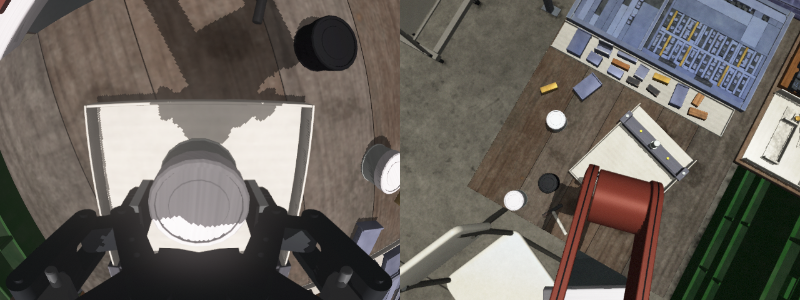

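Left half (wrist): tin A is held centred over the tray, aligned with the end wall at the top, row 105. Right half (top): the two other white tins stand at (556,120) and (514,200). Now lowering.

{"op": "play_rows", "data": {"commands": [0, 0, 3, 0, 0, 0, 0, 0, 0, 3, 0, 0, 0, 0, 0, 0, 2, 0, 0, 0, 0, 0, 0, 1, 0, 0, 0, 0, 0, 0, 0.4, 0, 0, 0, 0]}}

```text
time_s: 10.98
position: [0.457, -0.0486, 0.0263]
tcp_rot: [3.141, 0.0, 2.318]
force: [-0.4, 0.1, -4.4]
finger_gap: 0.685
```

{"op": "play_rows", "data": {"commands": [0, 0, 0.2, 0, 0, 0, 0, 0, 0, 0.1, 0, 0, 0, 0, 0, 0, 0, 0, 0, 0, 0, 0, 0, 0, 0, 0, 0, 0, 0, 0, 0, 0, 0, 0, 0]}}

```text
time_s: 11.6
position: [0.4575, -0.0491, 0.0242]
tcp_rot: [3.141, 0.001, 2.317]
force: [-2.8, 2.8, 7.0]
finger_gap: 0.689
```

{"op": "play_rows", "data": {"commands": [0, 0, 0, 0, 0, 0, 1, 0, 0, 0, 0, 0, 0, 1, 0, 0, 0, 0, 0, 0, 1, 0, 0, 0, 0, 0, 0, 1, 0, 0, 0, 0, 0, 0, 1]}}

```text
time_s: 12.22
position: [0.4566, -0.049, 0.0232]
tcp_rot: [-3.142, -0.0, 2.317]
force: [-0.0, -0.5, 0.2]
finger_gap: 1.0
```

{"op": "play_rows", "data": {"commands": [0, 0, -3, 0, 0, 0, 1, 0, 0, -4, 0, 0, 0, 1, 0, 0, -4, 0, 0, 0, 1, 0, 0, 0, 0, 0, 0, 1, 0, 0, 0, 0, 0, 0, 1]}}

```text
time_s: 12.85
position: [0.4563, -0.0489, 0.1327]
tcp_rot: [-3.141, -0.0, 2.317]
force: [0.2, -0.5, 0.0]
finger_gap: 0.998
```

```bash
python3 go.py .575 -.180 .135 132.7 4|head -1
python3 - <<'E'
from h import *;from rig import cams,status
s=status.state();print(s['position'],s['force'],s['finger_gap'])
cv2.imwrite('pics/s2.png',cams.camera('scene')['pixels'][150:400,140:480])
E
```

```text
[np.float64(-4.42), np.float64(-0.05), np.float64(-0.06), 0, 0, np.float64(0.01)]
[ 0.45630042 -0.04890604  0.13273728] [ 0.23312831 -0.51492572  0.03714533] 0.9976790856993234
```

{"op": "play_rows", "data": {"commands": [-4.5, 0, 0, 0, 0, 0, 1, -4.5, 0, 0, 0, 0, 0, 1, -4.5, 0, 0, 0, 0, 0, 1, -4.5, 0, 0, 0, 0, 0, 1, -1.6, -0.1, 0, 0, 0, 0, 1]}}

```text
time_s: 13.52
position: [0.589, -0.195, 0.131]
tcp_rot: [-3.14, -0.003, 2.316]
force: [0.3, 0.4, -1.0]
finger_gap: 0.997
```

Run:
```python
from h import *;from rig import cams,status
c=cams.camera('wrist');import pickle;c['fish']=1;pickle.dump(c,open('w2.pkl','wb'));s=status.state();print(s['position'],np.degrees(s['tcp_rot']),s['force'])
cv2.imwrite('pics/knob.png',np.hstack([cv2.resize(c['pixels'],(480,360)),cv2.resize(cv2.imread('pics/s2.png'),(320,360))]))
```

```text
[ 0.58934824 -0.19563303  0.131228  ] [-1.79933145e+02 -9.77373243e-02  1.32655975e+02] [-2.30230173 -0.87695888  0.28148129]
```

View pics/knob.png

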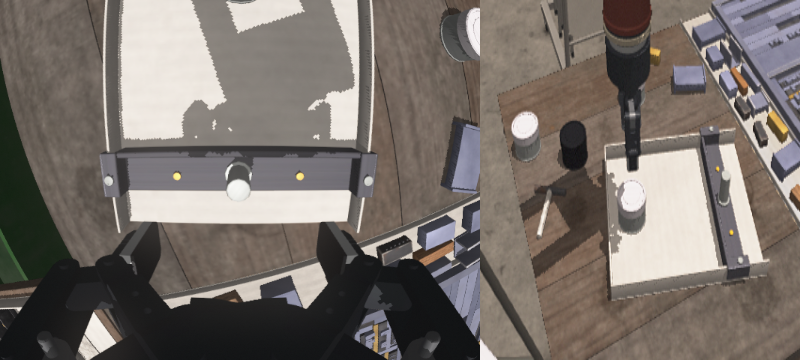

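The wrist half shows the knob top at (238,188), which is (317,251) full size, between the pads. The scene half shows tin A standing upright in the tray near the closed end, at crop (631,200).

Run:
```python
from h import *;import pickle
w=pickle.load(open('w2.pkl','rb'));d=pickle.load(open('d0.pkl','rb'))
print(plane(w,317,251,.066),tri(ray(w,317,251),ray(d['top'],411,229)),tri(ray(w,317,251),ray(d['scene'],401,268)))
```

```text
[ 0.5873342  -0.19467783  0.066     ] (array([ 0.59109414, -0.19874155,  0.04898745]), [5.709350905285386e-05, 5.709350905288798e-05]) (array([ 0.58607673, -0.19332223,  0.07395419]), [0.0007169460690031482, 0.0007169460690030862])
```

{"op": "play_rows", "data": {"commands": [0.2, 0, 3, 0, 0, 0, 1, 0, 0, 3.5, 0, 0, 0, 1, 0, 0, 3.1, 0, 0, 0, 1, 0, 0, 0, 0, 0, 0, 0, 0, 0, 0, 0, 0, 0, 0], "newtons": 25}}

```text
time_s: 14.2
position: [0.5877, -0.1918, 0.038]
tcp_rot: [3.141, 0.0, 2.317]
force: [0.6, -0.3, 0.4]
finger_gap: 0.606
```

{"op": "play_rows", "data": {"commands": [0, 0, 0, 0, 0, 0, 0, 0, 0, 0, 0, 0, 0, 0, 0, 0, 0, 0, 0, 0, 0, 0, 0, 0, 0, 0, 0, 0, 0, 0, 0, 0, 0, 0, 0]}}

```text
time_s: 14.82
position: [0.5876, -0.1937, 0.0393]
tcp_rot: [-3.14, 0.002, 2.317]
force: [-5.9, -3.8, 6.0]
finger_gap: 0.224
```

{"op": "play_rows", "data": {"commands": [0, 0, 0, 0, 0, 0, 0, 0, 0, 0, 0, 0, 0, 0, 0, 0, 0, 0, 0, 0, 0, 0, 0, 0, 0, 0, 0, 0, 0, 0, 0, 0, 0, 0, 0]}}

```text
time_s: 15.45
position: [0.5876, -0.1937, 0.0393]
tcp_rot: [-3.14, 0.002, 2.317]
force: [-5.3, -3.7, 6.8]
finger_gap: 0.22
```

{"op": "play_rows", "data": {"commands": [1, -0.1, 0, 0, 0, 0, 0, 2, 0, 0, 0, 0, 0, 0, 2.5, 0, 0, 0, 0, 0, 0, 2.5, 0, 0, 0, 0, 0, 0, 2, 0, 0, 0, 0, 0, 0]}}

```text
time_s: 16.08
position: [0.5198, -0.1201, 0.0393]
tcp_rot: [3.141, 0.005, 2.317]
force: [-0.3, -4.9, 6.3]
finger_gap: 0.226
```

{"op": "play_rows", "data": {"commands": [1.5, 0, 0, 0, 0, 0, 0, 1, 0, 0, 0, 0, 0, 0, 0.6, 0, 0, 0, 0, 0, 0, 0.4, 0, 0, 0, 0, 0, 0, 0, 0, 0, 0, 0, 0, 0]}}

```text
time_s: 16.7
position: [0.4961, -0.0943, 0.0393]
tcp_rot: [3.141, 0.003, 2.317]
force: [-3.2, -3.6, 9.0]
finger_gap: 0.221
```

Run:
```python
from h import *;from rig import cams,status
t=cams.camera('scene');s=status.state();p=s['position'];u=np.array([-.678,.735]);print(p,s['force'],s['finger_gap'],'along',u@(p[:2]-[.5876,-.1937]))
cv2.imwrite('pics/slide.png',cv2.resize(t['pixels'][220:370,250:460],None,fx=3,fy=3))
```

```text
[ 0.49604639 -0.09432625  0.03923899] [-2.70281718 -2.79612762  8.96357114] 0.22272834864487556 along 0.13511305897799977
```

View pics/slide.png

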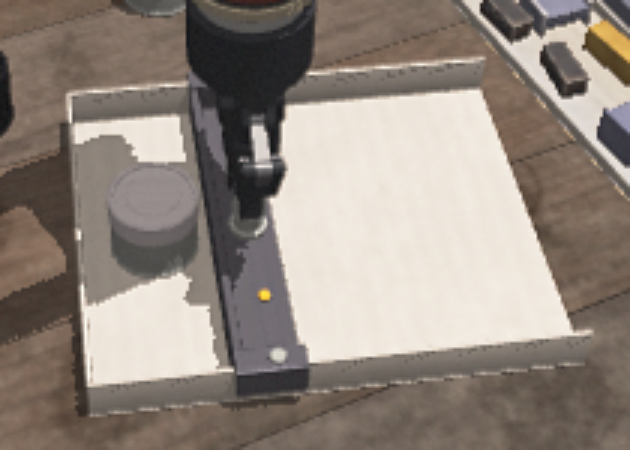

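The stop is just short of the tin, which stands upright. The remaining travel is about 22 mm; I'll go slowly and watch the force.

{"op": "play_rows", "data": {"commands": [0.4, 0, 0, 0, 0, 0, 0, 0.4, 0, 0, 0, 0, 0, 0, 0.4, 0, 0, 0, 0, 0, 0, 0.3, 0, 0, 0, 0, 0, 0, 0.2, 0, 0, 0, 0, 0, 0]}}

```text
time_s: 17.38
position: [0.4854, -0.0827, 0.0393]
tcp_rot: [3.141, 0.006, 2.317]
force: [1.1, -7.4, 4.6]
finger_gap: 0.223
```

{"op": "play_rows", "data": {"commands": [0.1, 0, 0, 0, 0, 0, 0, 0.1, 0, 0, 0, 0, 0, 0, 0.1, 0, 0, 0, 0, 0, 0, 0, 0, 0, 0, 0, 0, 0, 0, 0, 0, 0, 0, 0, 0]}}

```text
time_s: 18.0
position: [0.4834, -0.0805, 0.0393]
tcp_rot: [3.141, 0.005, 2.317]
force: [0.4, -7.0, 5.2]
finger_gap: 0.225
```

{"op": "play_rows", "data": {"commands": [0.1, 0, 0, 0, 0, 0, 0, 0.1, 0, 0, 0, 0, 0, 0, 0, 0, 0, 0, 0, 0, 0, 0, 0, 0, 0, 0, 0, 0, 0, 0, 0, 0, 0, 0, 0]}}

```text
time_s: 18.62
position: [0.482, -0.0791, 0.0393]
tcp_rot: [3.141, 0.005, 2.317]
force: [-0.3, -6.6, 6.2]
finger_gap: 0.225
```

{"op": "play_rows", "data": {"commands": [0.1, 0, 0, 0, 0, 0, 0, 0.1, 0, 0, 0, 0, 0, 0, 0, 0, 0, 0, 0, 0, 0, 0, 0, 0, 0, 0, 0, 0, 0, 0, 0, 0, 0, 0, 0]}}

```text
time_s: 19.25
position: [0.4807, -0.0776, 0.0393]
tcp_rot: [3.141, 0.005, 2.317]
force: [0.2, -6.4, 6.3]
finger_gap: 0.225
```

{"op": "play_rows", "data": {"commands": [0.1, 0, 0, 0, 0, 0, 0, 0.1, 0, 0, 0, 0, 0, 0, 0, 0, 0, 0, 0, 0, 0, 0, 0, 0, 0, 0, 0, 0, 0, 0, 0, 0, 0, 0, 0]}}

```text
time_s: 19.88
position: [0.4793, -0.0761, 0.0392]
tcp_rot: [3.141, 0.005, 2.317]
force: [0.7, -7.2, 5.5]
finger_gap: 0.225
```

{"op": "play_rows", "data": {"commands": [0.1, 0, 0, 0, 0, 0, 0, 0.1, 0, 0, 0, 0, 0, 0, 0, 0, 0, 0, 0, 0, 0, 0, 0, 0, 0, 0, 0, 0, 0, 0, 0, 0, 0, 0, 0]}}

```text
time_s: 20.5
position: [0.4792, -0.0759, 0.0393]
tcp_rot: [3.14, 0.009, 2.317]
force: [4.4, -12.1, -1.3]
finger_gap: 0.224
```

The force along the slide jumped from about 5 N to 12 N and motion stalled, so the tin is against the wall. I'll unload slightly, open and rise.

{"op": "play_rows", "data": {"commands": [-0.1, 0, 0, 0, 0, 0, 0, 0, 0, 0, 0, 0, 0, 1, 0, 0, 0, 0, 0, 0, 1, 0, 0, 0, 0, 0, 0, 1, 0, 0, 0, 0, 0, 0, 1]}}

```text
time_s: 21.12
position: [0.4767, -0.0736, 0.0371]
tcp_rot: [-3.141, -0.0, 2.317]
force: [-0.4, -0.8, -0.8]
finger_gap: 0.998
```

{"op": "play_rows", "data": {"commands": [0, 0, -3, 0, 0, 0, 1, 0, 0, -4, 0, 0, 0, 1, 0, 0, -4, 0, 0, 0, 1, -4, 0, -4, 0, 0, 0, 1, -4, 0, 0, 0, 0, 0, 1]}}

```text
time_s: 21.75
position: [0.5344, -0.1339, 0.192]
tcp_rot: [3.138, 0.007, 2.318]
force: [0.6, 0.8, -0.2]
finger_gap: 1.0
```

{"op": "play_rows", "data": {"commands": [-4, 0, -2, 0, 0, 0, 1, -4, 0, 0, 0, 0, 0, 1, -4, 0, 0, 0, 0, 0, 1, 0, 0, 0, 0, 0, 0, 1, 0, 0, 0, 0, 0, 0, 1]}}

```text
time_s: 22.38
position: [0.6121, -0.2201, 0.2066]
tcp_rot: [-3.141, -0.002, 2.317]
force: [0.6, 0.8, -0.1]
finger_gap: 1.002
```

Run:
```python
from h import *;from rig import cams,status
import pickle
t=cams.camera('scene');w=cams.camera('wrist');w['fish']=1;s=status.state();print(s['position'],s['force'],s['finger_gap'])
pickle.dump((t,w),open('f.pkl','wb'))
cv2.imwrite('pics/fin.png',np.hstack([cv2.resize(t['pixels'][170:370,150:450],(420,280)),cv2.resize(w['pixels'],(373,280))]))
```

```text
[ 0.61212163 -0.21974493  0.20721574] [ 0.01114354 -0.11857538  0.00252582] 0.9960727163955108
```

View pics/fin.png

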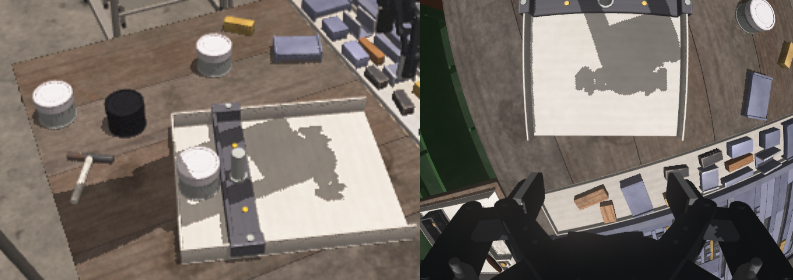

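The tin stands upright between the end wall and the stop, with both empty tins and all bystanders in place. Handing in after a quick numeric check.

Run:
```python
from h import *;import pickle
from rig import workorder
t,w=pickle.load(open('f.pkl','rb'));u=np.array([-.678,.735])
lid=plane(t,290.7,287.9,.052);k=plane(t,320.7,279.3,.066)
print('lid x',u@lid[:2]+.4491,'knob x',u@k[:2]+.4491,'gap lid-knob (56 when snug)',u@(lid-k)[:2])
print(workorder.job_done())
```

```text
lid x 0.12436801437177064 knob x 0.06620580160382344 gap lid-knob (56 when snug) 0.05816221276794721
the job is handed in; nothing more can be done
None
```

I found the loaded tin, stood it in the galley's closed end and slid the stop up to it. The job was handed in with about 50 s of the 72 s to spare; the hand-in gave no verdict.

- **Weighing:** The near tin weighed about 1 N, so it is empty. I stood it back within about 2–3 mm of its spot. The second tin pulled about 5.9 N, so it is the loaded one. I didn't lift the third tin, because the loaded one was already found.
- **Placing:** The loaded tin went down upright about 103 mm along the galley (from its centre), and I let go before touching the stop.
- **Stop:** I slid it by its knob until the force along the slide rose from about 5 N to 12 N and it stopped moving. Then I let go and moved clear.

**Last checks:**
- The picture showed the loaded tin upright between the stop and the end wall. The empty tins, spacer, brass block, key and black tin looked undisturbed by eye.
- The stop stood at about 0.200 m by arm travel and the tin's centre at about 0.124 m, within about 3 mm of a snug fit.
- The tin-to-knob distance was 58 mm, against 56 mm expected, which is within pixel error.

**Errors and disagreements:**
- One carry move went 6.6 cm the wrong way in free air because I sent it before reading the plan. It touched nothing.
- The measured heights were off from the text by a few millimetres: tin tops read 45–46 mm against 50 mm. The knob top read 73–74 mm in two view pairs but 49 mm in a third, against 66 mm. I used the text's heights for both.

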